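# Drift the old pin out of the door hinge

### The job

Push the old pivot pin out of the cupboard door hinge: take the steel drift from its stand, put it down the hinge's bore and press until the pin drops into the dish below and the drift's collar bears firmly on the hinge block (a push of about 10 to 20 N, never more than 40 N on the hinge). Then stand the drift fully back in its stand and let go; leave the pin lying in the dish without touching it by hand, and do not shove the dish or the other things about.

Things in the scene. Friction and masses are not known exactly. Their poses are not given: they have to be found in the camera images.
- drift: Steel drift, 112 mm long, 0.2 kg, upright at the start. Origin: centre of its lower tip, z up along it. From the tip up: round rod of 11 mm diameter from 0 to 60 mm (first 3 mm taper from 7 mm), round collar of 36 mm diameter from 60 to 68 mm, plain round grip of 20 mm diameter from 68 to 112 mm. Hold it by the grip; fingertips may rest on the collar.
- stand: Fixed grey plastic block 80 x 80 mm, 72 mm high, that holds the drift. Origin: centre of its underside on the table. In the middle of the top is a round hole of 18 mm diameter, 64 mm deep; fully home the drift's collar rests on the block's top, its tip 12 mm above this origin.
- bracket: Fixed steel door hinge. Origin: on the table straight below the vertical bore, z up. A dark steel block, 44 x 44 mm and 62 mm high, overhangs it, carried by an arm along the bracket's +x from a round post 110 mm from the bore (22 mm thick, top 190 mm above the table). The block is clamped on the post and rigid; its top face lies anywhere from 143 to 171 mm above the table, not reported.
- eye_line (a point): Point on the bore's axis, always 157 mm above the table (not the true top of the block). The bore opens in the block's top face as a 14 mm hole with a 1.5 mm chamfer, widens to 18 mm 6 mm down and is open below. Two sprung jaws in it grip the pin; empty they stand 13 mm apart and let the drift's rod by. The pin comes free some 8 to 13 mm before the drift's collar lands on the block.
- pin_mid (a point): Centre of the old steel pivot pin, 16 mm in diameter, 20 mm long, 30 g, chamfered ends. At the start it stands on the bore's axis inside the hinge block, its upper end 8 to 40 mm below the block's top face, held by the jaws; it takes a steady 5 to 12 N to push it down.
- dish: White ceramic dish, round, 120 mm across the rim, 92 mm across the foot, 22 mm high, floor 5 mm thick; origin at the centre of its underside. It stands loose on the table beneath the bore.
- pin: The same pivot pin; this origin is the centre of its lower end (at the start), z along the pin.
- jug: Bystander, leave alone: blue plastic jug, 100 mm across, 130 mm high. Origin at the underside.
- scraper: Bystander, leave alone: flat grey scraper, 170 mm long. Origin at the underside.
- screwdriver: Bystander, leave alone: screwdriver, 190 mm long. Origin at the underside.
- mug: Bystander, leave alone: white mug, 90 mm high. Origin at the underside.
- soap: Bystander, leave alone: clear soap bottle, 170 mm high. Origin at the underside.
- jar: Bystander, leave alone: glass jar, 60 mm wide and 60 mm high. Origin at the underside.
- leaf: Bystander, leave alone: flat spare steel hinge leaf, 100 x 35 mm. Origin at the underside.
There are look-alikes about, which are no part of the job. Several things have the shape of the drift; the one meant has the colours described above. Several things have the shape of the dish; the one meant has the colours described above.

How it is judged (in metres and radians):
On the way, in this order (a step that is already met when the one before it is completed fails the run):
1. the drift is lifted out of its stand (height (world z) of drift above 0.09 m), for 0.1 s.
2. the pin is out in the dish while the drift stands in the bore with its collar bearing on the hinge block (more than 5 N) (horizontal distance between pin_mid and dish below 0.055 m and height (world z) of pin_mid below 0.035 m and horizontal distance between drift and bracket below 0.006 m and height (world z) of drift below 0.115 m and angle between drift's own z axis and vertical below 0.1 rad and contact force between drift and bracket above 5 N), for 0.2 s.
At the end, for the whole second after the job is handed in: The pin lies at rest in the dish (its centre within 55 mm of the dish's centre and below 35 mm), the dish within 30 mm of where it stood, and the drift stands released and at rest in its stand: within 6 mm of the hole's middle, upright within 0.08 rad, its collar within 4 mm of the block's top (horizontal distance between pin_mid and dish below 0.055 m and height (world z) of pin_mid below 0.035 m and horizontal distance between drift and stand below 0.006 m and z of drift in the frame of stand below 0.016 m and angle between drift's own z axis and vertical below 0.08 rad and linear speed of each of pin, drift below 0.02 m/s and distance of dish from where it was at the start of the episode below 0.03 m); the robot touches nothing.
It fails at once if the drift is forced against the hinge with more than 40 N (contact force between drift and bracket above 40 N).
It fails at once if the pin is touched by the gripper (contact force between pin and the fingers above 0.5 N).
It fails at once if the dish is shoved more than 30 mm (distance of dish from where it was at the start of the episode above 0.03 m).
It fails at once if another thing is shoved more than 30 mm (distance of any of jug, scraper, screwdriver, mug, soap, jar, leaf from where it was at the start of the episode above 0.03 m).
It also fails if it takes over 67 s, if anything falls off the work surface, if the arm or the gripper's body presses on something with over 40 N, if the wrist force passes 120 N, or if a joint passes its speed limit or range.

### The arm

A 6-joint arm with a two-finger parallel gripper is mounted at the origin on the work surface. World frame = base frame: x ahead of the robot, y to its left, z up, the work surface at z = 0. Lengths are in mm, angles in degrees, forces in N, time in s.
With the tool pointing down it reaches from about 350 to 725 mm from the base axis. Payload 6 kg.
Tool frame: the origin (TCP) lies at the very end of the fingers, on their centre line; the grasp point (between the pads) lies manip.grasp_offset behind it (manip.grasp_offset is the distance from the TCP to the grasp point, in mm); z points along the fingers, y is the line along which they close (so a half turn about z gives the same grasp; the last joint's range is limited). The gripper opens to 85 mm and grips with 20 to 120 N. Pads are 22 mm wide; open, the fingers measure 114 mm over their backs; the gripper's body (76 mm by 85 mm) begins 54 mm behind the grasp point. The pads swing forward as they close: fully open they stand 13 mm farther back than shut.
Start: joints at [95.151, 2.303, 4.859, 0, -92.561, -19.12], TCP at [144.81, 582.238, 209.761] pointing down, gripper open.
Joint ranges: [-146.85, 146.85], [-73.84, 115.35], [-62.03, 85.46], [-188.31, 113.3], [-161.28, -10.13], [-171.36, 171.36]. Speed limits (degrees/s): [147.25, 147.25, 172.46, 180, 180, 180].

### API

Orientations are given as a 3x3 rotation matrix whose columns are the frame's x, y, z axes.
In Python, from rig import manip, viewer gives the robot as it stands. The module is installed in compiled form; this text tells all that it offers.
- The arm moves only by the tool move_arm, never from a script. Its argument "steps" is a list of rows, each an object of numbers: "dx", "dy", "dz": the shift along the tool's x, y, z in cm; "twist": the turn about the tool's z in degrees. A call has 1 to 5 rows; each row is the pose to reach, as a shift and turn from the pose commanded when the call began, along the tool's axes at that moment; what a row does not reach only later rows make up. A row lasts 1/8 s, in which the tool goes at most 62.5 mm and 10.7 degrees, less where a joint would pass 70% of its speed; a pose out of reach is approached as far as the arm can. A call with a gripper value outside its range is refused whole. "grip" is the opening in per cent of the stroke, from 0 (shut) to 100 (fully open), set as the call begins (left out, the last holds). The fingers move at their own pace and stop on an object; the grip force is fixed at half the most. Time passes only in rows, so rows that repeat a pose let the fingers close. It gives the time, the measured TCP pose, the force, the opening and the grip force at its end, in the units of the state.
- manip.get_state(): the state, without advancing time (a new reading comes with each control period).
- viewer.read_camera(name): name is "scene" or "top"; returns a dict with "pixels" (420x560x3 uint8, red, green, blue), "range_z" (420x560 float32, mm along the optical axis (not along the pixel's ray), 0 where there is no reading), "K" (3x3 intrinsics, pixels), "dist" ([k1, k2, p1, p2, k3] as OpenCV has them; the pictures are not rectified), "rvec" (rotation vector, rad) and "tvec" (3), from world to camera coordinates, as OpenCV has them. Camera axes: x right, y down, z forward; pixel columns grow to the right and rows downward; lengths in mm; the calibration is good to about 2 mm. A picture is of the moment at which its call begins.
- manip.job_done(): hands the job in; it is judged then, once.
The state is a dict: "t": time; "joints": joint angles; "dq": joint speeds; "joint_efforts": joint torques, N m; "tcp_pos": TCP position; "orientation": TCP orientation; "ft_force": force on the tool from outside, world axes, zero at the start; "wrist_torque": the same for the moment, N m; "opening": finger opening in mm; "gripper_force": force on a finger pad.
Only numpy, scipy, OpenCV 4.12 (cv2) and the standard library are available. Lean on these libraries where they do the work, as an engineer would, in place of code of your own. Each camera call takes 0.05 s, during which the arm holds its last target. There are 200 camera calls.

## Working session

There is one attempt and no reset: what is moved stays moved. The work goes in short steps, Python scripts to look and compute and a tool call to move; the robot and the scene stay as the last step left them, time stands still between calls to the robot, and variables do not carry over. Pictures are saved under pics/ and viewed, at most 10 in all, crops included, and the job is handed in when it is done.

Besides the shell and the picture viewer there is one more tool, called after "Call:" in YAML: its name, and indented under it one key for each argument. move_arm: Moves the arm, as the interface text tells. Its arguments: {"type":"object","properties":{"steps":{"type":"array","items":{"type":"object","properties":{"dx":{"type":"number"},"dy":{"type":"number"},"dz":{"type":"number"},"twist":{"type":"number"}}}},"grip":{"type":"number"}},"required":["steps"]}

```bash
mkdir -p pics; cat > h.py <<'E'
import numpy as np, cv2
from rig import manip, viewer
def cam(n): 
    c=viewer.read_camera(n); c['R']=cv2.Rodrigues(np.array(c['rvec'],float))[0]; c['t']=np.array(c['tvec'],float).reshape(3); return c
def cloud(c):
    h,w=c['range_z'].shape
    u,v=np.meshgrid(np.arange(w),np.arange(h))
    p=cv2.undistortPoints(np.stack([u,v],-1).reshape(-1,1,2).astype(float),np.array(c['K']),np.array(c['dist'])).reshape(h,w,2)
    z=c['range_z'].astype(float)
    P=np.stack([p[...,0]*z,p[...,1]*z,z],-1)
    W=(P-c['t'])@c['R']; W[z==0]=np.nan
    return W
def ray(c,u,v,zp):
    p=cv2.undistortPoints(np.array([[[u,v]]],float),np.array(c['K']),np.array(c['dist'])).reshape(2)
    d=np.array([p[0],p[1],1])@c['R']; o=-c['t']@c['R']
    return o+d*(zp-o[2])/d[2]
def proj(c,P): return cv2.projectPoints(np.array(P,float).reshape(-1,3),np.array(c['rvec'],float),np.array(c['tvec'],float),np.array(c['K']),np.array(c['dist']))[0].reshape(-1,2)
def save(c,f,crop=None,s=1):
    im=c['pixels'][...,::-1]
    if crop: x0,y0,x1,y1=crop; im=im[y0:y1,x0:x1]
    cv2.imwrite(f,cv2.resize(im,None,fx=s,fy=s,interpolation=cv2.INTER_CUBIC))
E
python3 - <<'E'
from h import *
for n in('top','scene'):
    c=cam(n); save(c,f'pics/{n}0.png'); print(n,-c['t']@c['R'],c['R'][2], (c['range_z']>0).mean())
s=manip.get_state(); print(s, manip.grasp_offset)
E
```

```text
top [ 299.44901498   -2.92276713 1371.91412674] [ 0.14596632  0.00623357 -0.98926992] 0.99578231292517
scene [ 932.60421871 -514.72105731 1054.4134195 ] [-0.3802909   0.4606215  -0.80200166] 0.9959438775510204
{'t': 0.1, 'joints': array([ 9.51489989e+01,  2.33264624e+00,  4.80903311e+00, -2.46920221e-02,
       -9.25616541e+01, -1.91213683e+01]), 'dq': array([-0.00043302, -0.07732575,  0.13494183, -0.00624773, -0.01011519,
       -0.0473586 ]), 'joint_efforts': array([-4.61331612e-03, -3.69344723e+01,  3.48276150e+01,  6.95170194e+00,
       -4.51985135e-03,  2.87958073e-06]), 'tcp_pos': array([144.69747027, 581.95137496, 208.90916514]), 'orientation': array([[ 9.70416864e-01, -2.41435338e-01, -2.95229232e-04],
       [-2.41435505e-01, -9.70415676e-01, -1.52083017e-03],
       [ 8.06870711e-05,  1.54711806e-03, -9.99998800e-01]]), 'ft_force': array([ 0.4206069 ,  0.0675173 , -0.44243244]), 'wrist_torque': array([ 0.01334539,  0.01353198, -0.03649153]), 'gripper_force': 0.0, 'opening': 85.46902540559311} 18.700000000000003
```

View pics/top0.png

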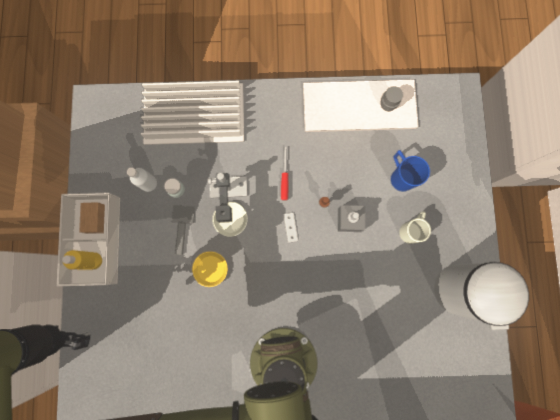

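View pics/scene0.png

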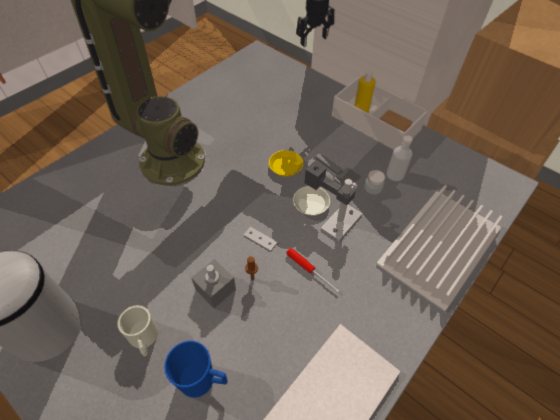

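The top view shows these look-alikes for the drift: a steel one in the grey block at (352,217), a copper-brown one at (325,201), and the post top at (221,177), which is not a tool. I choose the steel one in the grey stand. For the dish, I choose the white one under the hinge at (230,219), not the yellow one at (210,269).

```bash
python3 - <<'E'
from h import *
a=cam('top'); b=cam('scene')
A=a['pixels'][...,::-1]; B=b['pixels'][...,::-1]
def cr(I,x0,y0,w,h,): return cv2.resize(I[y0:y0+h,x0:x0+w],(390,290),interpolation=cv2.INTER_CUBIC)
cv2.imwrite('pics/crops.png',np.vstack([np.hstack([cr(A,310,180,80,60),cr(A,190,165,80,60)]),np.hstack([cr(B,180,245,100,75),cr(B,290,140,100,75)])]))
for n,c,boxes in(('top',a,dict(st=(335,200,372,236),br=(208,165,250,240))),('scene',b,dict(st=(185,250,240,310),br=(290,140,375,225)))):
    W=cloud(c)
    for k,(x0,y0,x1,y1) in boxes.items():
        P=W[y0:y1,x0:x1].reshape(-1,3); P=P[~np.isnan(P[:,0])]
        print(n,k)
        for lo in range(20,210,8):
            m=(P[:,2]>=lo)&(P[:,2]<lo+8)
            if m.sum()>3: q=P[m]; print(lo,m.sum(),q.mean(0).round(1),q.min(0).round(),q.max(0).round())
E
```

```text
top st
20 9 [ 435.3 -253.1   24.1] [ 426. -274.   20.] [ 504. -206.   27.]
28 22 [ 463.  -213.4   32.6] [ 425. -279.   29.] [ 507. -202.   36.]
36 10 [ 444.6 -209.2   39.7] [ 429. -227.   36.] [ 509. -202.   44.]
44 13 [ 444.9 -227.    50.1] [ 428. -253.   47.] [ 496. -204.   52.]
52 24 [ 457.6 -220.2   56.2] [ 426. -278.   52.] [ 509. -202.   60.]
60 20 [ 462.6 -241.    65.1] [ 426. -286.   60.] [ 507. -201.   68.]
68 440 [ 466.4 -243.7   72.6] [ 428. -286.   68.] [ 510. -202.   76.]
76 97 [ 467.3 -240.5   78.8] [ 432. -280.   76.] [ 504. -202.   84.]
84 10 [ 468.1 -234.8   85.6] [ 453. -251.   84.] [ 484. -225.   88.]
92 4 [ 463.1 -237.1   96.4] [ 459. -243.   92.] [ 469. -233.   99.]
100 4 [ 463.7 -237.3  104.5] [ 458. -244.  102.] [ 471. -235.  107.]
116 15 [ 466.8 -242.2  121.3] [ 458. -248.  116.] [ 475. -235.  124.]
124 17 [ 466.3 -243.   126.4] [ 458. -251.  124.] [ 474. -234.  129.]
top br
20 130 [477.  166.2  22.6] [421. 109.  20.] [597. 233.  27.]
28 5 [530.1 150.4  32.5] [427. 112.  30.] [589. 169.  35.]
100 5 [473.2 164.1 106.6] [459. 150. 105.] [501. 176. 108.]
108 11 [
[... 2287 characters left out ...]
1. 100.] [599. 167. 108.]
108 26 [485.7 153.1 112.4] [461. 149. 109.] [506. 167. 116.]
116 58 [538.6 158.5 120.9] [463. 148. 116.] [612. 189. 124.]
124 95 [547.1 163.2 128. ] [464. 149. 124.] [613. 219. 132.]
132 102 [550.6 169.6 136. ] [463. 149. 132.] [613. 223. 140.]
140 250 [545.5 171.  144.4] [460. 149. 140.] [613. 224. 148.]
148 141 [560.  168.6 150.8] [460. 149. 148.] [612. 196. 156.]
156 68 [511.1 165.8 160.5] [460. 150. 156.] [603. 199. 164.]
164 169 [491.6 172.3 167. ] [461. 149. 164.] [602. 196. 172.]
172 15 [586.1 169.4 174.6] [467. 164. 172.] [602. 179. 179.]
180 22 [594.6 171.1 184.7] [583. 163. 180.] [603. 188. 188.]
188 32 [592.6 175.3 190.3] [583. 166. 188.] [601. 185. 193.]
```

View pics/crops.png

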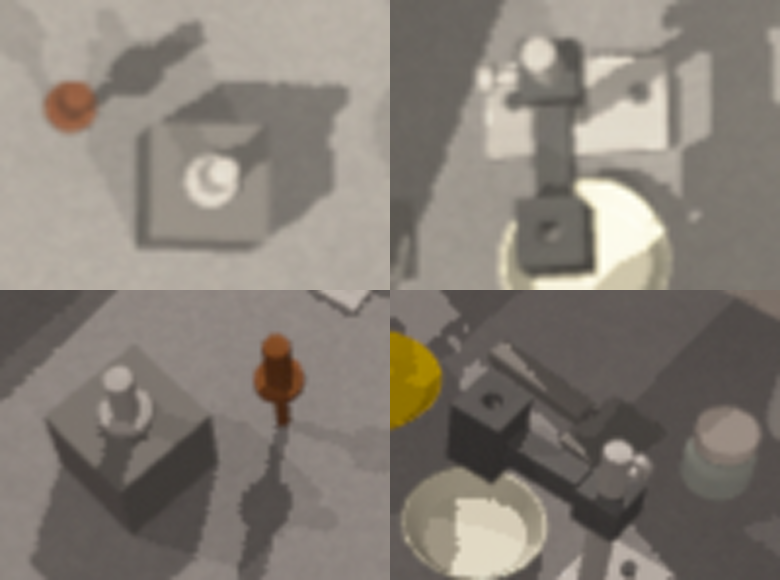

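The crop confirms the choice: a bright steel drift with collar stands in the grey block at top (352,217). The free-standing copper one at (325,201) is the decoy. The bore shows at about top (222.4,213) and scene (315.9,168.7).

```bash
python3 - <<'E'
from h import *
a=cam('top'); b=cam('scene')
print('bore',ray(a,222.4-.5,213-.5,167.5),ray(b,315.9-.5,168.7-.5,167.5))
for n,c,box in(('top',a,(205,180,240,228)),('scene',b,(295,145,345,205))):
    W=cloud(c); x0,y0,x1,y1=box; P=W[y0:y1,x0:x1].reshape(-1,3)
    for nm,PP,zlo,zhi in(('blk',P,163,172),):
        q=PP[(PP[:,2]>zlo)&(PP[:,2]<zhi)&(PP[:,0]<505)]
        r=cv2.minAreaRect(q[:,:2].astype(np.float32)); print(n,nm,len(q),np.median(q[:,2]),r)
# stand top rect, drift grip top by bright pixels
for n,c,box in(('top',a,(335,200,372,236)),('scene',b,(185,250,240,310))):
    W=cloud(c); x0,y0,x1,y1=box; P=W[y0:y1,x0:x1].reshape(-1,3)
    q=P[(P[:,2]>69)&(P[:,2]<76)]; print(n,'stand',cv2.minAreaRect(q[:,:2].astype(np.float32)))
    q=P[(P[:,2]>119)&(P[:,2]<129)]; print(cv2.minEnclosingCircle(q[:,:2].astype(np.float32)))
    m=(abs(W[...,2]-124)<5); m[:y0]=0;m[y1:]=0;m[:,:x0]=0;m[:,x1:]=0
    g=c['pixels'].mean(-1); v,u=np.nonzero(m&(g>110)); print(len(u),u.mean(),v.mean(),ray(c,u.mean(),v.mean(),124))
# dish: white rim
W=cloud(a); 
S=cv2.cvtColor(a['pixels'],cv2.COLOR_RGB2HSV)
m=(W[...,2]>18)&(W[...,2]<27)&(W[...,0]>400)&(W[...,0]<530)&(W[...,1]>90)&(W[...,1]<240); q=W[m]; print('dish',cv2.minEnclosingCircle(q[:,:2].astype(np.float32)))
E
```

```text
bore [481.04429445 174.08435453 167.5       ] [481.7823097  172.61768523 167.5       ]
top blk 182 167.6216270432604 ((480.799560546875, 171.7405242919922), (43.53035354614258, 43.66625213623047), 2.2605063915252686)
scene blk 171 166.5157104951087 ((483.5160217285156, 172.71424865722656), (44.664710998535156, 48.62514877319336), 4.6599626541137695)
top stand ((468.05560302734375, -244.07949829101562), (79.9323501586914, 80.08042907714844), 87.19466400146484)
((466.72991943359375, -242.9850616455078), 9.195563316345215)
31 355.51612903225805 215.5483870967742 [ 466.33945689 -242.69170103  124.        ]
scene stand ((468.933837890625, -241.1066131591797), (79.7278060913086, 81.74341583251953), 86.43901824951172)
((469.444580078125, -242.15589904785156), 9.80856704711914)
43 209.7906976744186 267.86046511627904 [ 469.59130553 -242.07901816  124.        ]
dish ((479.5532531738281, 167.9990997314453), 59.34499740600586)
```

Call:
move_arm:
  steps:
    - {"dz": -5}
    - {"dx": 4, "dy": 2.8, "dz": -9}
    - {"dx": 9, "dy": 6.2, "dz": -9}
    - {"dx": 14, "dy": 9.7, "dz": -9}
    - {"dx": 19, "dy": 13.2, "dz": -9}
  grip: 100

```text
invalid input at $.steps[0]: expected keys dx, dy, dz, twist
```

Call:
move_arm:
  steps:
    - {"dx": 5, "dy": 3.5}
    - {"dx": 10, "dy": 7}
    - {"dx": 15, "dy": 10.5}
    - {"dx": 20, "dy": 14}
    - {"dx": 23, "dy": 16}

```text
invalid input at $.steps[0]: expected keys dx, dy, dz, twist
```

Call:
move_arm:
  steps:
    - {"dx": 0, "dy": 0, "dz": -5, "twist": 0}
    - {"dx": 4, "dy": 2.8, "dz": -9, "twist": 0}
    - {"dx": 9, "dy": 6.2, "dz": -9, "twist": 0}
    - {"dx": 14, "dy": 9.7, "dz": -9, "twist": 0}
    - {"dx": 19, "dy": 13.2, "dz": -9, "twist": 0}
  grip: 100

```text
t: 0.92
tcp_pos: [298.1, 406.7, 300.0]
orientation: [[0.971, -0.241, 0.0], [-0.241, -0.971, 0.0], [-0.0, -0.0, -1.0]]
ft_force: [1.2, 0.5, -0.1]
opening: 85.2
gripper_force: 0.0
```

Call:
move_arm:
  steps:
    - {"dx": 5, "dy": 3.5, "dz": 0, "twist": 0}
    - {"dx": 10, "dy": 7, "dz": 0, "twist": 0}
    - {"dx": 15, "dy": 10.5, "dz": 0, "twist": 0}
    - {"dx": 20, "dy": 14, "dz": 0, "twist": 0}
    - {"dx": 23, "dy": 16, "dz": 0, "twist": 0}

```text
t: 1.55
tcp_pos: [483.2, 195.2, 299.9]
orientation: [[0.97, -0.243, 0.0], [-0.243, -0.97, -0.0], [0.0, -0.0, -1.0]]
ft_force: [-0.3, 1.0, 0.7]
opening: 85.7
gripper_force: 0.0
```

Call:
move_arm:
  steps:
    - {"dx": 1, "dy": 4.5, "dz": 0, "twist": 0}
    - {"dx": 2, "dy": 9.5, "dz": 0, "twist": 0}
    - {"dx": 3.1, "dy": 14.5, "dz": 0, "twist": 0}
    - {"dx": 4.2, "dy": 19.5, "dz": 0, "twist": 0}
    - {"dx": 5.3, "dy": 25, "dz": 0, "twist": 0}

```text
t: 2.17
tcp_pos: [472.6, -59.4, 299.9]
orientation: [[0.971, -0.241, 0.001], [-0.241, -0.971, 0.0], [0.0, -0.0, -1.0]]
ft_force: [2.1, -0.8, 0.2]
opening: 85.3
gripper_force: 0.0
```

Call:
move_arm:
  steps:
    - {"dx": 0.8, "dy": 4, "dz": 0, "twist": 10}
    - {"dx": 1.7, "dy": 8, "dz": 0, "twist": 20}
    - {"dx": 2.6, "dy": 12, "dz": 0, "twist": 30}
    - {"dx": 3.6, "dy": 16.5, "dz": 0, "twist": 40}
    - {"dx": 3.8, "dy": 17.8, "dz": 0, "twist": 50}

```text
t: 2.8
tcp_pos: [466.4, -241.9, 299.4]
orientation: [[0.431, -0.902, -0.001], [-0.902, -0.431, -0.0], [-0.0, 0.001, -1.0]]
ft_force: [0.5, 0.8, -0.4]
opening: 85.3
gripper_force: 0.0
```

Call:
move_arm:
  steps:
    - {"dx": 0, "dy": 0, "dz": 2, "twist": 10}
    - {"dx": 0, "dy": 0, "dz": 4, "twist": 20}
    - {"dx": 0, "dy": 0, "dz": 6, "twist": 30}
    - {"dx": 0, "dy": 0, "dz": 8, "twist": 40}
    - {"dx": 0, "dy": 0, "dz": 8, "twist": 50}

```text
t: 3.42
tcp_pos: [466.1, -239.5, 217.7]
orientation: [[-0.411, -0.911, -0.003], [-0.911, 0.411, 0.001], [0.0, 0.003, -1.0]]
ft_force: [0.4, -1.1, 0.2]
opening: 85.1
gripper_force: 0.0
```

```bash
python3 - <<'E'
from h import *
s=manip.get_state(); print(s['t'],s['tcp_pos'],s['orientation'],s['joints'])
print('delta tool mm',s['orientation'].T@(np.array([468,-242.5,84])-s['tcp_pos']))
a=cam('top');b=cam('scene')
cv2.imwrite('pics/above.png',np.hstack([cv2.resize(x['pixels'][y:y+120,u:u+120,::-1],(390,390)) for x,u,y in((a,300,150),(b,150,190))]))
E
```

```text
3.425 [ 466.13079767 -239.47131796  217.72282799] [[-4.11480283e-01 -9.11413368e-01 -3.10642442e-03]
 [-9.11418579e-01  4.11479311e-01  9.75432422e-04]
 [ 3.89207231e-04  3.23262414e-03 -9.99994699e-01]] [-5.19920487e+00 -9.07231919e+00 -5.18736342e+00 -3.96292482e-02
 -9.40672724e+01 -1.91014389e+01]
delta tool mm [  1.93921128  -3.38213163 133.71335836]
```

View pics/above.png

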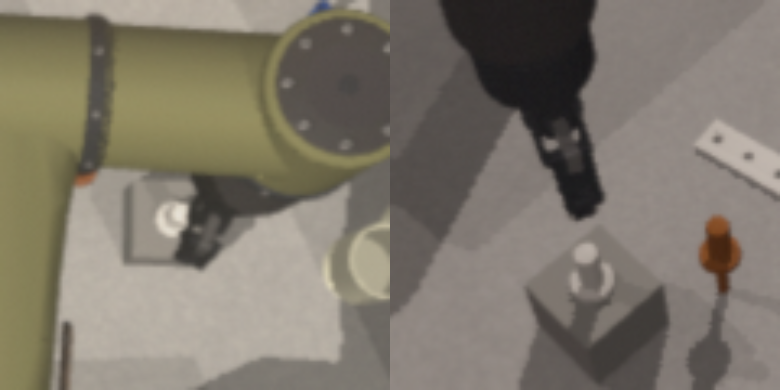

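The view shows the fingers above the steel drift, at left (178,215) and right (587,262) in the picture. The copper one is well to the side. I'm descending.

Call:
move_arm:
  steps:
    - {"dx": 0.2, "dy": -0.3, "dz": 3, "twist": 0}
    - {"dx": 0.2, "dy": -0.3, "dz": 6, "twist": 0}
    - {"dx": 0.2, "dy": -0.3, "dz": 8, "twist": 0}
    - {"dx": 0.2, "dy": -0.3, "dz": 8, "twist": 0}

```text
t: 4.03
tcp_pos: [468.2, -242.7, 138.7]
orientation: [[-0.405, -0.914, -0.002], [-0.914, 0.405, 0.0], [0.001, 0.002, -1.0]]
ft_force: [-0.2, -0.3, -0.0]
opening: 85.7
gripper_force: 0.0
```

```bash
python3 - <<'E'
from h import *
s=manip.get_state(); print(s['t'],s['tcp_pos'],s['ft_force'])
print('delta tool mm',s['orientation'].T@(np.array([468,-242.5,84])-s['tcp_pos']))
E
```

```text
4.025 [ 468.17190527 -242.73462434  138.68791773] [-0.18211749 -0.3443873  -0.02974227]
delta tool mm [-0.18167127  0.12974594 54.68823555]
```

Call:
move_arm:
  steps:
    - {"dx": 0, "dy": 0, "dz": 2.5, "twist": 0}
    - {"dx": 0, "dy": 0, "dz": 5, "twist": 0}
    - {"dx": 0, "dy": 0, "dz": 5.2, "twist": 0}
    - {"dx": 0, "dy": 0, "dz": 5.2, "twist": 0}

```text
t: 4.53
tcp_pos: [469.6, -243.3, 89.8]
orientation: [[-0.406, -0.914, 0.002], [-0.914, 0.406, -0.001], [0.0, -0.002, -1.0]]
ft_force: [-0.3, 0.1, 0.6]
opening: 85.2
gripper_force: 0.0
```

Call:
move_arm:
  steps:
    - {"dx": 0, "dy": 0, "dz": 0, "twist": 0}
    - {"dx": 0, "dy": 0, "dz": 0, "twist": 0}
    - {"dx": 0, "dy": 0, "dz": 0, "twist": 0}
    - {"dx": 0, "dy": 0, "dz": 0, "twist": 0}
    - {"dx": 0, "dy": 0, "dz": 0, "twist": 0}
  grip: 0

```text
t: 5.15
tcp_pos: [468.7, -242.9, 88.2]
orientation: [[-0.406, -0.914, -0.0], [-0.914, 0.406, -0.0], [0.0, 0.0, -1.0]]
ft_force: [-1.9, 1.6, 2.9]
opening: 17.5
gripper_force: 58.4
```

Call:
move_arm:
  steps:
    - {"dx": 0, "dy": 0, "dz": -2, "twist": 0}
    - {"dx": 0, "dy": 0, "dz": -5, "twist": 0}
    - {"dx": 0, "dy": 0, "dz": -8, "twist": 0}
    - {"dx": 0, "dy": 0, "dz": -12, "twist": 0}
    - {"dx": 0, "dy": 0, "dz": -16, "twist": 0}

```text
t: 5.78
tcp_pos: [468.7, -242.7, 248.2]
orientation: [[-0.406, -0.914, -0.001], [-0.914, 0.406, 0.0], [-0.0, 0.001, -1.0]]
ft_force: [0.2, -0.6, -1.9]
opening: 17.5
gripper_force: 58.7
```

Call:
move_arm:
  steps:
    - {"dx": 0, "dy": 0, "dz": -4, "twist": 0}
    - {"dx": 0, "dy": 0, "dz": -4, "twist": 0}
    - {"dx": 0, "dy": 0, "dz": -4, "twist": 0}

```text
t: 6.15
tcp_pos: [468.8, -242.4, 286.3]
orientation: [[-0.406, -0.914, -0.002], [-0.914, 0.406, 0.001], [-0.0, 0.002, -1.0]]
ft_force: [-0.9, -0.7, -2.9]
opening: 17.5
gripper_force: 58.9
```

```bash
python3 - <<'E'
from h import *
s=manip.get_state(); print(s['t'],s['tcp_pos'],s['ft_force'],s['opening'],s['joints'],s['orientation'])
R=s['orientation']; d=R.T@(np.array([481.5,173,0])-s['tcp_pos']); print('to hinge in tool mm',d)
b=cam('scene');p=s['tcp_pos'];uv=proj(b,[p,p-[0,0,72]]);print(uv)
u,v=uv.mean(0).astype(int); save(b,'pics/lift.png',(u-60,v-60,u+60,v+60),4)
a=cam('top');print(proj(a,[p,p-[0,0,72]]))
E
```

```text
6.15 [ 468.81776515 -242.44323661  286.29248444] [-0.89121932 -0.67920916 -2.90444733] 17.506723374687617 [-5.53125804e+00 -7.31043387e+00  3.58692150e+00 -5.93182096e-02
 -1.00991669e+02 -1.84363155e+01] [[-4.06040280e-01 -9.13853882e-01 -1.54056012e-03]
 [-9.13855073e-01  4.06038837e-01  1.17024692e-03]
 [-4.43907448e-04  1.88301607e-03 -9.99998129e-01]]
to hinge in tool mm [-384.67731996  156.55728562  286.7585821 ]
[[200.12561146 232.39466866]
 [204.58578749 249.25317824]]
[[366.24008523 206.57622137]
 [361.0615587  210.491447  ]]
```

View pics/lift.png

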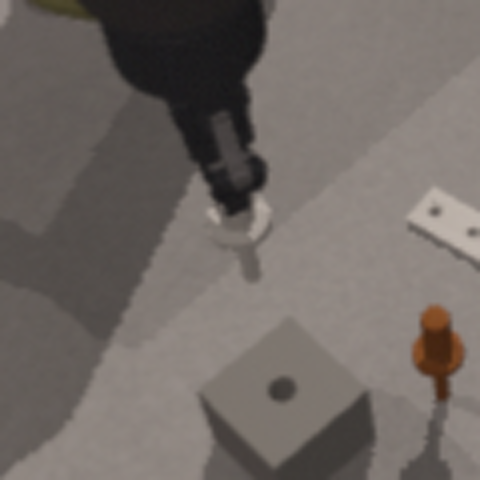

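The drift is held upright, with its tip at about (250,278) in the crop, and the stand hole shows free at (282,388). I'm moving over the hinge.

Call:
move_arm:
  steps:
    - {"dx": -3, "dy": 1.2, "dz": 0, "twist": 0}
    - {"dx": -7, "dy": 2.9, "dz": 0, "twist": 0}
    - {"dx": -12, "dy": 4.9, "dz": 0, "twist": 0}
    - {"dx": -17, "dy": 6.9, "dz": 0, "twist": 0}
    - {"dx": -22, "dy": 9, "dz": 0, "twist": 0}

```text
t: 6.88
tcp_pos: [475.4, -3.6, 286.6]
orientation: [[-0.406, -0.914, -0.002], [-0.914, 0.406, -0.0], [0.001, 0.001, -1.0]]
ft_force: [1.0, 0.1, -2.4]
opening: 17.4
gripper_force: 58.8
```

Call:
move_arm:
  steps:
    - {"dx": -5, "dy": 2, "dz": 0, "twist": 0}
    - {"dx": -10, "dy": 4.1, "dz": 0, "twist": 0}
    - {"dx": -14.5, "dy": 5.9, "dz": 0, "twist": 0}
    - {"dx": -16.4, "dy": 6.6, "dz": 0, "twist": 0}
    - {"dx": -16.4, "dy": 6.6, "dz": 0, "twist": 0}

```text
t: 7.5
tcp_pos: [482.0, 172.1, 286.4]
orientation: [[-0.405, -0.914, -0.002], [-0.914, 0.405, -0.002], [0.002, 0.001, -1.0]]
ft_force: [-0.9, -1.4, -2.7]
opening: 17.5
gripper_force: 58.8
```

```bash
python3 - <<'E'
from h import *
s=manip.get_state(); print(s['t'],s['tcp_pos'],s['ft_force'],s['opening'])
R=s['orientation']; d=R.T@(np.array([481.5,173,0])-s['tcp_pos']); print('to hinge in tool mm',d)
b=cam('scene');a=cam('top');p=s['tcp_pos']
print('stand hole',ray(b,212,276.5,72))
uv=proj(b,[p,p-[0,0,76],[481.5,173,167.5]]);print(uv,'top',proj(a,[p,p-[0,0,76],[481.5,173,167.5]]))
u,v=uv.mean(0).astype(int)
cr=[b['pixels'][v-50:v+50,u-50:u+50,::-1],a['pixels'][160:260,170:270,::-1]]; print(u,v)
cv2.imwrite('pics/hinge.png',np.hstack([cv2.resize(x,(400,400)) for x in cr]))
W=cloud(b); q=W[v-50:v+50,u-50:u+50].reshape(-1,3)
for lo in range(196,300,6):
    m=(q[:,2]>=lo)&(q[:,2]<lo+6)&(np.hypot(q[:,0]-p[0],q[:,1]-p[1])<30)
    if m.sum()>2: print(lo,m.sum(),q[m].mean(0).round(1),q[m].min(0).round(),q[m].max(0).round())
E
```

```text
7.5 [481.99301557 172.12291397 286.41498741] [-0.90073165 -1.38310353 -2.7396641 ] 17.480172039641616
to hinge in tool mm [ -1.27951004   0.46899837 286.41351269]
stand hole [ 467.0317851  -240.73568356   72.        ]
[[318.81527626 138.15813959]
 [316.53468981 158.01791803]
 [315.40468007 168.07959254]] top [[216.27515738 205.91419404]
 [220.42119423 210.06109284]
 [222.25211505 212.34355214]]
316 154
214 7 [483.  170.8 217.4] [478. 169. 214.] [486. 174. 220.]
220 6 [481.9 169.5 224.5] [477. 167. 223.] [485. 173. 226.]
226 5 [481.2 170.2 229. ] [476. 169. 228.] [485. 172. 231.]
232 4 [483.6 171.3 234. ] [480. 168. 232.] [486. 177. 236.]
238 9 [483.4 170.5 240.8] [478. 168. 238.] [487. 175. 244.]
244 6 [483.1 170.  248.2] [480. 168. 246.] [487. 172. 249.]
250 4 [482.4 169.2 253.1] [478. 168. 251.] [486. 172. 256.]
256 3 [485.4 168.  258.9] [483. 167. 257.] [488. 169. 260.]
268 11 [490.4 163.4 271.7] [475. 156. 269.] [500. 181. 274.]
274 58 [485.8 168.1 277.5] [465. 155. 274.] [501. 188. 280.]
280 21 [485.7 165.2 282. ] [468. 155. 280.] [499. 179. 286.]
286 10 [486.2 165.9 288.3] [477. 162. 286.] [493. 172. 291.]
292 12 [487.3 166.3 294.7] [479. 163. 293.] [492. 177. 298.]
298 11 [484.4 164.8 300.2] [474. 162. 298.] [493. 170. 303.]
```

View pics/hinge.png

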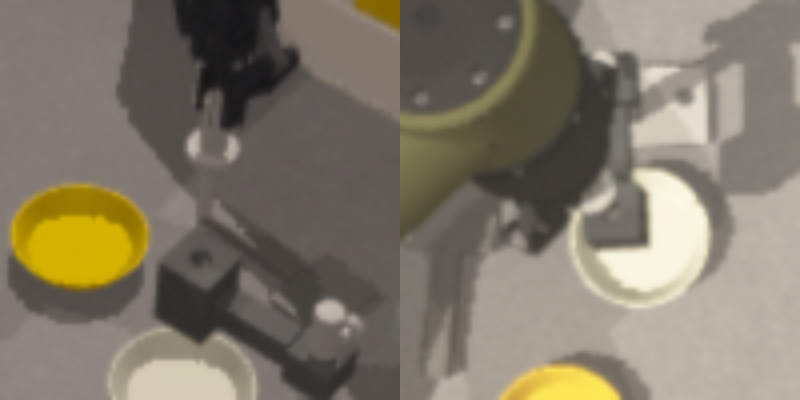

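The left view shows the upright drift with its rod tip at about (205,215), just above the bore at (203,258). The right view shows the block under the gripper, with the collar at (597,195). I'm lowering to just above the block and comparing rod and hole.

Call:
move_arm:
  steps:
    - {"dx": 0, "dy": 0, "dz": 1.5, "twist": 0}
    - {"dx": 0, "dy": 0, "dz": 3, "twist": 0}
    - {"dx": 0, "dy": 0, "dz": 3, "twist": 0}
    - {"dx": 0, "dy": 0, "dz": 3, "twist": 0}

```text
t: 8.1
tcp_pos: [482.4, 171.1, 258.0]
orientation: [[-0.407, -0.914, 0.0], [-0.914, 0.407, -0.0], [0.0, -0.0, -1.0]]
ft_force: [0.2, -0.2, -2.4]
opening: 17.3
gripper_force: 58.8
```

```bash
python3 - <<'E'
from h import *
s=manip.get_state(); p=s['tcp_pos']; print(s['t'],p,s['ft_force'])
b=cam('scene'); W=cloud(b); g=b['pixels'].astype(float).mean(-1)
print('range rows'); 
Wx=W[125:180,305:328]; 
for v in range(140,177):
    print(v,' '.join('%3d'%x for x in g[v,303:330]),'|',' '.join('%3.0f'%x for x in W[v,311:321,2]))
E
```

```text
8.1 [482.37554143 171.05874775 258.03093245] [ 0.20979538 -0.22408042 -2.41573003]
range rows
140  93  81  80  79  80  79  78  78  77  79  78  77  83  94  76  96  91  49  29  26  26  27  38  78  91  92  92 |   2  -0   3  -1  -1 287 288 297 300 299
141 117  93  81  78  78  78  78  79  78  77  78  81  89  96  83  95  90  41  26  28  28  27  43  86  90  92  92 |   6   5   5   1   2 281 291 295 296 295
142 122 116  85  79  78  79  79  78  78  78  79  81  93  97  80  95  87  39  26  27  31  34  51  89  93  92  92 |  -1   2  -2  -0 274 278 288 291 291 291
143 123 118  93  81  79  80  80  78  78  78  83  90  94  99  97  97  82  43  32  37  48  58  76  91  93  92  93 |   2   1  -1  -3 271 274 283 290 285 290
144 123 122 117  93  81  79  79  79  79  83 102 128 101 100  98 102  91  70  60  74  89  89  90  93  94  93  92 |   1  -2   1  -2 269 273 275 285 286 286
145 122 121 122 118  93  81  78  78  82 105 151 174 115  99  97  97  95  93  95 119 109  95  92  93  92  92  92 |  -1   1 251 248 265 268 273 271 281 275
146 123 122 122 123 117  90  79  79  95 148 180 178 116  99  96  95  96  95 105 15
[... 3991 characters left out ...]
00  99  91  65  49  47  67 116 120 117  91 | 168 167 168 167 169 167 168 167 168 165
173 123 118  75  51  47  47  48  51  60  73  63  61  62  72  98 100  99  93  66  48  45  50  76 119 123 123 116 | 164 169 166 163 170 169 168 165 165 166
174 122 118  73  49  47  46  47  48  49  54  56  58  62  74  98 100  93  67  48  45  47  51  77 120 125 124 123 | 160 162 165 170 169 166 166 167 167 166
175 122 117  64  47  47  47  47  47  47  50  52  53  61  90  97  92  67  50  46  45  45  51  76 118 123 123 122 | 157 155 161 165 167 166 167 168 165 160
176 123 116  62  46  47  46  46  47  48  49  51  51  53  63  73  65  50  46  45  46  51  53  69 103 118 120 122 | 155 155 157 163 163 167 162 161 163 153
```

```bash
python3 - <<'E'
from h import *
s=manip.get_state(); p=s['tcp_pos']; print(p)
b=cam('scene'); g=b['pixels'].astype(float).mean(-1)
hole=ray(b,315.7,168.2,167); print('hole',hole)
print('proj TCP axis z=205,184',proj(b,[[p[0],p[1],205],[p[0],p[1],184]]))
print('collar (sum of 3 views)'); acc=[]
for i in range(4):
    c=cam('scene'); W=cloud(c)[140:168,300:335].reshape(-1,3)
    d=np.hypot(W[:,0]-p[0],W[:,1]-p[1])
    acc.append(W[d<26])
q=np.vstack(acc)
rod=q[(q[:,2]>190)&(q[:,2]<238)&(np.hypot(q[:,0]-p[0],q[:,1]-p[1])<14)]; print('rod surf',len(rod),rod.mean(0),rod.std(0))
v=np.array([-p[0]+932.6,-p[1]-514.7]); v/=np.linalg.norm(v); print('axis est',rod.mean(0)[:2]-v*4.4, 'view dir',v)
col=q[(q[:,2]>246)&(q[:,2]<254)]; print('collar',cv2.minEnclosingCircle(col[:,:2].astype(np.float32)),cv2.minAreaRect(col[:,:2].astype(np.float32)))
E
```

```text
[482.44196614 171.22365869 258.31644948]
hole [482.18428096 173.58545892 167.        ]
proj TCP axis z=205,184 [[316.31102441 159.60217332]
 [315.7287063  164.68480172]]
collar (sum of 3 views)
rod surf 135 [483.82156467 169.11038236 210.75764084] [ 2.95325032  2.44413473 10.57627264]
axis est [481.40739898 172.78894241] view dir [ 0.54867402 -0.83603638]
collar ((483.12298583984375, 170.33155822753906), 18.857608795166016) ((485.32757568359375, 168.34774780273438), (34.17094421386719, 31.143970489501953), 32.58375549316406)
```

Call:
move_arm:
  steps:
    - {"dx": -0.15, "dy": 0.03, "dz": 0, "twist": 0}
    - {"dx": -0.15, "dy": 0.03, "dz": 0.6, "twist": 0}
    - {"dx": -0.15, "dy": 0.03, "dz": 1.2, "twist": 0}
    - {"dx": -0.15, "dy": 0.03, "dz": 1.6, "twist": 0}
    - {"dx": -0.15, "dy": 0.03, "dz": 1.7, "twist": 0}

```text
t: 9.02
tcp_pos: [482.5, 172.8, 240.3]
orientation: [[-0.406, -0.914, -0.001], [-0.914, 0.406, -0.001], [0.001, 0.0, -1.0]]
ft_force: [-0.1, 0.2, -1.9]
opening: 17.5
gripper_force: 58.8
```

Call:
move_arm:
  steps:
    - {"dx": 0, "dy": 0, "dz": 0.1, "twist": 0}
    - {"dx": 0, "dy": 0, "dz": 0.2, "twist": 0}
    - {"dx": 0, "dy": 0, "dz": 0.3, "twist": 0}

```text
t: 9.4
tcp_pos: [482.6, 172.9, 237.8]
orientation: [[-0.406, -0.914, 0.0], [-0.914, 0.406, 0.0], [-0.0, -0.0, -1.0]]
ft_force: [-0.5, -0.1, -1.5]
opening: 17.5
gripper_force: 58.8
```

Call:
move_arm:
  steps:
    - {"dx": 0, "dy": 0, "dz": 0.1, "twist": 0}
    - {"dx": 0, "dy": 0, "dz": 0.2, "twist": 0}
    - {"dx": 0, "dy": 0, "dz": 0.3, "twist": 0}
    - {"dx": 0, "dy": 0, "dz": 0.4, "twist": 0}
    - {"dx": 0, "dy": 0, "dz": 0.5, "twist": 0}

```text
t: 10.02
tcp_pos: [482.6, 172.9, 232.8]
orientation: [[-0.406, -0.914, 0.0], [-0.914, 0.406, -0.0], [0.0, -0.0, -1.0]]
ft_force: [-0.2, 0.5, -2.1]
opening: 17.6
gripper_force: 58.9
```

Call:
move_arm:
  steps:
    - {"dx": 0, "dy": 0, "dz": 0.1, "twist": 0}
    - {"dx": 0, "dy": 0, "dz": 0.2, "twist": 0}
    - {"dx": 0, "dy": 0, "dz": 0.3, "twist": 0}
    - {"dx": 0, "dy": 0, "dz": 0.3, "twist": 0}

```text
t: 10.52
tcp_pos: [482.6, 172.8, 229.7]
orientation: [[-0.406, -0.914, -0.0], [-0.914, 0.406, -0.0], [0.0, 0.0, -1.0]]
ft_force: [-0.1, 0.0, -1.8]
opening: 17.1
gripper_force: 58.9
```

Call:
move_arm:
  steps:
    - {"dx": 0, "dy": 0, "dz": 0.15, "twist": 0}
    - {"dx": 0, "dy": 0, "dz": 0.3, "twist": 0}
    - {"dx": 0, "dy": 0, "dz": 0.45, "twist": 0}
    - {"dx": 0, "dy": 0, "dz": 0.6, "twist": 0}
    - {"dx": 0, "dy": 0, "dz": 0.75, "twist": 0}

```text
t: 11.15
tcp_pos: [482.6, 172.9, 222.2]
orientation: [[-0.406, -0.914, -0.0], [-0.914, 0.406, -0.0], [0.0, 0.0, -1.0]]
ft_force: [0.8, 0.6, -1.6]
opening: 17.7
gripper_force: 58.8
```

Call:
move_arm:
  steps:
    - {"dx": 0, "dy": 0, "dz": 0.15, "twist": 0}
    - {"dx": 0, "dy": 0, "dz": 0.3, "twist": 0}
    - {"dx": 0, "dy": 0, "dz": 0.45, "twist": 0}
    - {"dx": 0, "dy": 0, "dz": 0.6, "twist": 0}
    - {"dx": 0, "dy": 0, "dz": 0.75, "twist": 0}

```text
t: 11.78
tcp_pos: [482.6, 172.9, 214.7]
orientation: [[-0.406, -0.914, 0.0], [-0.914, 0.406, -0.0], [0.0, -0.0, -1.0]]
ft_force: [-0.2, 0.0, -1.6]
opening: 17.1
gripper_force: 58.8
```

Call:
move_arm:
  steps:
    - {"dx": 0, "dy": 0, "dz": 0.15, "twist": 0}
    - {"dx": 0, "dy": 0, "dz": 0.3, "twist": 0}
    - {"dx": 0, "dy": 0, "dz": 0.45, "twist": 0}
    - {"dx": 0, "dy": 0, "dz": 0.6, "twist": 0}
    - {"dx": 0, "dy": 0, "dz": 0.75, "twist": 0}

```text
t: 12.4
tcp_pos: [483.2, 172.9, 208.8]
orientation: [[-0.406, -0.914, 0.002], [-0.914, 0.406, 0.001], [-0.002, -0.002, -1.0]]
ft_force: [-0.4, 0.5, 6.8]
opening: 17.5
gripper_force: 59.8
```

Call:
move_arm:
  steps:
    - {"dx": 0, "dy": 0, "dz": 0.15, "twist": 0}
    - {"dx": 0, "dy": 0, "dz": 0.3, "twist": 0}
    - {"dx": 0, "dy": 0, "dz": 0.45, "twist": 0}
    - {"dx": 0, "dy": 0, "dz": 0.6, "twist": 0}
    - {"dx": 0, "dy": 0, "dz": 0.75, "twist": 0}

```text
t: 13.02
tcp_pos: [483.6, 173.0, 202.1]
orientation: [[-0.406, -0.914, 0.004], [-0.914, 0.406, 0.001], [-0.003, -0.003, -1.0]]
ft_force: [-0.7, 0.3, 6.8]
opening: 17.3
gripper_force: 59.8
```

Call:
move_arm:
  steps:
    - {"dx": 0, "dy": 0, "dz": 0.15, "twist": 0}
    - {"dx": 0, "dy": 0, "dz": 0.3, "twist": 0}
    - {"dx": 0, "dy": 0, "dz": 0.45, "twist": 0}
    - {"dx": 0, "dy": 0, "dz": 0.6, "twist": 0}
    - {"dx": 0, "dy": 0, "dz": 0.75, "twist": 0}

```text
t: 13.65
tcp_pos: [483.5, 173.0, 194.3]
orientation: [[-0.406, -0.914, 0.004], [-0.914, 0.406, 0.001], [-0.002, -0.003, -1.0]]
ft_force: [-0.3, -1.6, -0.1]
opening: 17.3
gripper_force: 58.9
```

Call:
move_arm:
  steps:
    - {"dx": 0, "dy": 0, "dz": 0.15, "twist": 0}
    - {"dx": 0, "dy": 0, "dz": 0.3, "twist": 0}
    - {"dx": 0, "dy": 0, "dz": 0.45, "twist": 0}
    - {"dx": 0, "dy": 0, "dz": 0.6, "twist": 0}
    - {"dx": 0, "dy": 0, "dz": 0.75, "twist": 0}

```text
t: 14.28
tcp_pos: [482.6, 172.9, 184.6]
orientation: [[-0.406, -0.914, -0.0], [-0.914, 0.406, -0.0], [0.0, 0.0, -1.0]]
ft_force: [0.3, -0.6, -1.8]
opening: 17.5
gripper_force: 58.9
```

Call:
move_arm:
  steps:
    - {"dx": 0, "dy": 0, "dz": 0.1, "twist": 0}
    - {"dx": 0, "dy": 0, "dz": 0.2, "twist": 0}
    - {"dx": 0, "dy": 0, "dz": 0.3, "twist": 0}
    - {"dx": 0, "dy": 0, "dz": 0.4, "twist": 0}

```text
t: 14.78
tcp_pos: [482.9, 173.1, 182.8]
orientation: [[-0.406, -0.914, 0.002], [-0.914, 0.406, 0.001], [-0.002, -0.001, -1.0]]
ft_force: [-5.7, 1.4, 9.8]
opening: 17.0
gripper_force: 60.0
```

Call:
move_arm:
  steps:
    - {"dx": 0, "dy": 0, "dz": 0.08, "twist": 0}
    - {"dx": 0, "dy": 0, "dz": 0.1, "twist": 0}
    - {"dx": 0, "dy": 0, "dz": 0.1, "twist": 0}
    - {"dx": 0, "dy": 0, "dz": 0.1, "twist": 0}

```text
t: 15.28
tcp_pos: [482.9, 173.2, 182.7]
orientation: [[-0.406, -0.914, 0.003], [-0.914, 0.406, 0.002], [-0.003, -0.002, -1.0]]
ft_force: [-6.4, 1.8, 10.7]
opening: 17.6
gripper_force: 60.3
```

```bash
python3 - <<'E'
from h import *
s=manip.get_state(); print(s['t'],s['tcp_pos'],s['ft_force'])
b=cam('scene'); save(b,'pics/press.png',(265,120,365,230),5)
E
```

```text
15.275 [482.90231712 173.17304641 182.71495248] [-6.44924515  1.81470464 10.66018118]
```

View pics/press.png

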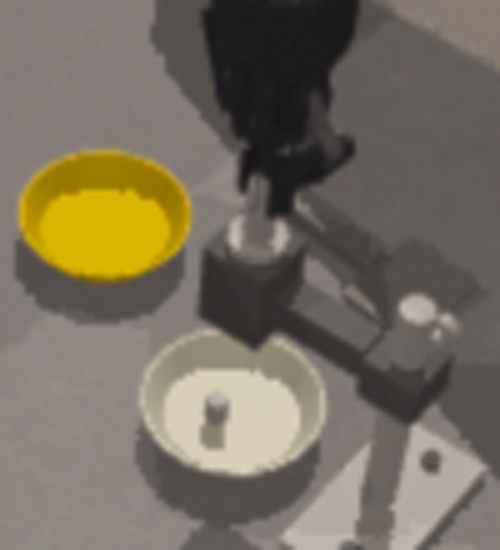

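The collar is bearing on the block at (258,240) and the pin stands in the white dish at (216,408). I'm withdrawing the drift.

Call:
move_arm:
  steps:
    - {"dx": 0, "dy": 0, "dz": -1, "twist": 0}
    - {"dx": 0, "dy": 0, "dz": -2.5, "twist": 0}
    - {"dx": 0, "dy": 0, "dz": -4.5, "twist": 0}
    - {"dx": 0, "dy": 0, "dz": -7, "twist": 0}
    - {"dx": 0, "dy": 0, "dz": -10.9, "twist": 0}

```text
t: 15.95
tcp_pos: [482.3, 172.7, 289.1]
orientation: [[-0.406, -0.914, -0.002], [-0.914, 0.406, -0.001], [0.002, 0.001, -1.0]]
ft_force: [-0.8, 0.9, -1.4]
opening: 17.6
gripper_force: 58.9
```

Call:
move_arm:
  steps:
    - {"dx": 3, "dy": -1.2, "dz": 0, "twist": 0}
    - {"dx": 7, "dy": -2.9, "dz": 0, "twist": 0}
    - {"dx": 12, "dy": -4.9, "dz": 0, "twist": 0}
    - {"dx": 17, "dy": -6.9, "dz": 0, "twist": 0}
    - {"dx": 22, "dy": -8.9, "dz": 0, "twist": 0}

```text
t: 16.58
tcp_pos: [474.3, -66.0, 289.6]
orientation: [[-0.406, -0.914, 0.001], [-0.914, 0.406, -0.0], [-0.0, -0.001, -1.0]]
ft_force: [0.5, 0.4, -2.9]
opening: 17.1
gripper_force: 59.0
```

Call:
move_arm:
  steps:
    - {"dx": 5, "dy": -2, "dz": 0, "twist": 0}
    - {"dx": 10, "dy": -4.1, "dz": 0, "twist": 0}
    - {"dx": 14.5, "dy": -5.8, "dz": 0, "twist": 0}
    - {"dx": 16.4, "dy": -6.6, "dz": 0, "twist": 0}
    - {"dx": 16.4, "dy": -6.6, "dz": 0, "twist": 0}

```text
t: 17.2
tcp_pos: [468.0, -242.4, 288.8]
orientation: [[-0.409, -0.913, -0.001], [-0.913, 0.409, -0.0], [0.001, 0.001, -1.0]]
ft_force: [0.2, 1.0, -2.5]
opening: 17.4
gripper_force: 58.9
```

```bash
python3 - <<'E'
from h import *
s=manip.get_state(); p=s['tcp_pos'];print(s['t'],p,s['ft_force'])
print('delta tool',s['orientation'].T@(np.array([468.7,-242.9,88.2])-p))
q=[]
for i in range(4):
    b=cam('scene'); W=cloud(b).reshape(-1,3); d=np.hypot(W[:,0]-p[0],W[:,1]-p[1]); q.append(W[(d<26)&(W[:,2]>195)&(W[:,2]<290)])
q=np.vstack(q); v=np.array([932.6,-514.7])-p[:2]; v/=np.linalg.norm(v)
for lo,hi in((208,230),(230,255),(255,268)):
    r=q[(q[:,2]>lo)&(q[:,2]<hi)&(np.hypot(q[:,0]-p[0],q[:,1]-p[1])<14)]; print(lo,len(r),r.mean(0)[:2]-v*4.4)
for lo in range(196,290,4): print(lo,((q[:,2]>=lo)&(q[:,2]<lo+4)).sum(),end='; ')
print(ray(b,212,276.5,72))
save(b,'pics/back.png',(150,190,270,310),4)
E
```

```text
17.2 [ 467.97681116 -242.39904646  288.81763651] [ 0.22503563  0.98164796 -2.53769778]
delta tool [ 4.44218677e-02 -9.94778184e-01  2.00617094e+02]
208 57 [ 466.36052003 -238.95508341]
230 97 [ 467.11955547 -239.55428347]
255 0 [nan nan]
196 0; 200 0; 204 0; 208 0; 212 2; 216 14; 220 20; 224 14; 228 18; 232 15; 236 18; 240 18; 244 18; 248 11; 252 6; 256 0; 260 0; 264 0; 268 3; 272 34; 276 137; 280 280; 284 43; 288 15; [ 467.0317851  -240.73568356   72.        ]<stdin>:9: RuntimeWarning: Mean of empty slice.
  ret = um.true_divide(
```

View pics/back.png

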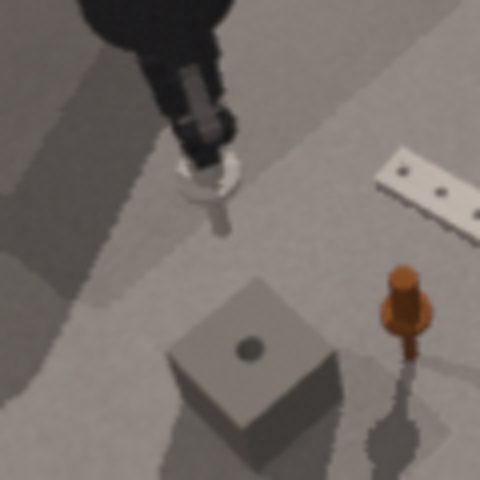

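The drift is still upright in the fingers, with its tip at (223,235) and the stand hole at (250,349).

Call:
move_arm:
  steps:
    - {"dx": 0, "dy": -0.1, "dz": 3, "twist": 0}
    - {"dx": 0, "dy": -0.1, "dz": 7, "twist": 0}
    - {"dx": 0, "dy": -0.1, "dz": 11, "twist": 0}
    - {"dx": 0, "dy": -0.1, "dz": 13, "twist": 0}
    - {"dx": 0, "dy": -0.1, "dz": 13, "twist": 0}

```text
t: 18.02
tcp_pos: [468.9, -240.9, 158.2]
orientation: [[-0.405, -0.914, -0.002], [-0.914, 0.405, -0.0], [0.001, 0.002, -1.0]]
ft_force: [-0.5, -0.7, -1.4]
opening: 17.4
gripper_force: 58.9
```

Call:
move_arm:
  steps:
    - {"dx": 0, "dy": 0, "dz": 0.4, "twist": 0}
    - {"dx": 0, "dy": 0, "dz": 0.8, "twist": 0}
    - {"dx": 0, "dy": 0, "dz": 1.2, "twist": 0}
    - {"dx": 0, "dy": 0, "dz": 1.6, "twist": 0}
    - {"dx": 0, "dy": 0, "dz": 1.6, "twist": 0}

```text
t: 18.65
tcp_pos: [469.0, -241.4, 142.4]
orientation: [[-0.406, -0.914, -0.001], [-0.914, 0.406, 0.0], [0.0, 0.001, -1.0]]
ft_force: [-0.6, -0.3, -1.5]
opening: 17.3
gripper_force: 58.9
```

Tip is about 6 mm into the hole without contact.

Call:
move_arm:
  steps:
    - {"dx": 0.05, "dy": 0, "dz": 0.6, "twist": 0}
    - {"dx": 0.1, "dy": 0, "dz": 1.2, "twist": 0}
    - {"dx": 0.1, "dy": 0, "dz": 1.8, "twist": 0}
    - {"dx": 0.1, "dy": 0, "dz": 2.4, "twist": 0}
    - {"dx": 0.1, "dy": 0, "dz": 3, "twist": 0}

```text
t: 19.27
tcp_pos: [468.7, -242.3, 112.4]
orientation: [[-0.406, -0.914, -0.0], [-0.914, 0.406, -0.0], [0.0, 0.0, -1.0]]
ft_force: [0.0, -0.4, -1.4]
opening: 17.3
gripper_force: 58.9
```

Call:
move_arm:
  steps:
    - {"dx": 0, "dy": 0, "dz": 0.6, "twist": 0}
    - {"dx": 0, "dy": 0, "dz": 1.2, "twist": 0}
    - {"dx": 0, "dy": 0, "dz": 1.8, "twist": 0}
    - {"dx": 0, "dy": 0, "dz": 2.0, "twist": 0}
    - {"dx": 0, "dy": 0, "dz": 2.1, "twist": 0}

```text
t: 19.9
tcp_pos: [468.8, -242.3, 91.8]
orientation: [[-0.406, -0.914, 0.0], [-0.914, 0.406, -0.0], [0.0, -0.0, -1.0]]
ft_force: [-0.7, 0.0, -2.3]
opening: 17.4
gripper_force: 58.9
```

Call:
move_arm:
  steps:
    - {"dx": 0, "dy": 0, "dz": 0.1, "twist": 0}
    - {"dx": 0, "dy": 0, "dz": 0.2, "twist": 0}
    - {"dx": 0, "dy": 0, "dz": 0.3, "twist": 0}

```text
t: 20.27
tcp_pos: [468.8, -242.3, 88.9]
orientation: [[-0.406, -0.914, 0.0], [-0.914, 0.406, -0.0], [0.0, -0.0, -1.0]]
ft_force: [0.3, 0.5, -1.9]
opening: 17.5
gripper_force: 58.9
```

Call:
move_arm:
  steps:
    - {"dx": 0, "dy": 0, "dz": 0.1, "twist": 0}
    - {"dx": 0, "dy": 0, "dz": 0.15, "twist": 0}
    - {"dx": 0, "dy": 0, "dz": 0.15, "twist": 0}

```text
t: 20.65
tcp_pos: [468.8, -242.4, 88.2]
orientation: [[-0.406, -0.914, 0.001], [-0.914, 0.406, -0.001], [0.0, -0.001, -1.0]]
ft_force: [-3.2, 2.7, 4.7]
opening: 17.3
gripper_force: 59.5
```

Seated. I'm releasing and retreating straight up.

Call:
move_arm:
  steps:
    - {"dx": 0, "dy": 0, "dz": 0, "twist": 0}
    - {"dx": 0, "dy": 0, "dz": 0, "twist": 0}
    - {"dx": 0, "dy": 0, "dz": 0, "twist": 0}
    - {"dx": 0, "dy": 0, "dz": 0, "twist": 0}
    - {"dx": 0, "dy": 0, "dz": 0, "twist": 0}
  grip: 100

```text
t: 21.28
tcp_pos: [468.8, -242.3, 87.3]
orientation: [[-0.406, -0.914, -0.0], [-0.914, 0.406, -0.0], [0.0, -0.0, -1.0]]
ft_force: [-0.1, 0.1, 0.5]
opening: 85.1
gripper_force: 0.0
```

Call:
move_arm:
  steps:
    - {"dx": 0, "dy": 0, "dz": -1, "twist": 0}
    - {"dx": 0, "dy": 0, "dz": -3, "twist": 0}
    - {"dx": 0, "dy": 0, "dz": -6, "twist": 0}
    - {"dx": 0, "dy": 0, "dz": -10, "twist": 0}
    - {"dx": 0, "dy": 0, "dz": -15, "twist": 0}

```text
t: 21.9
tcp_pos: [468.4, -242.3, 239.8]
orientation: [[-0.406, -0.914, 0.0], [-0.914, 0.406, -0.0], [0.0, -0.0, -1.0]]
ft_force: [0.2, -0.3, 0.9]
opening: 85.7
gripper_force: 0.0
```

Call:
move_arm:
  steps:
    - {"dx": 0, "dy": 0, "dz": -3, "twist": 0}
    - {"dx": 0, "dy": 0, "dz": -3, "twist": 0}
    - {"dx": 0, "dy": 0, "dz": -3, "twist": 0}
    - {"dx": 0, "dy": 0, "dz": -3, "twist": 0}

```text
t: 22.4
tcp_pos: [468.4, -242.2, 266.6]
orientation: [[-0.406, -0.914, -0.001], [-0.914, 0.406, 0.0], [0.0, 0.001, -1.0]]
ft_force: [0.2, -0.7, -0.6]
opening: 85.2
gripper_force: 0.0
```

```bash
python3 - <<'E'
from h import *
s=manip.get_state(); print(s['t'],s['tcp_pos'],s['opening'])
b=cam('scene'); save(b,'pics/end.png',(150,130,370,310),3)
W=cloud(b)[250:310,185:240].reshape(-1,3); q=W[(W[:,2]>115)&(W[:,2]<135)]; print(len(q),q.mean(0),q.max(0))
E
```

```text
22.4 [ 468.44975256 -242.18899137  266.61144374] 85.21381316852788
52 [ 470.79117422 -241.69116301  122.38092627] [ 479.79847693 -232.3962052   127.6467887 ]
```

View pics/end.png

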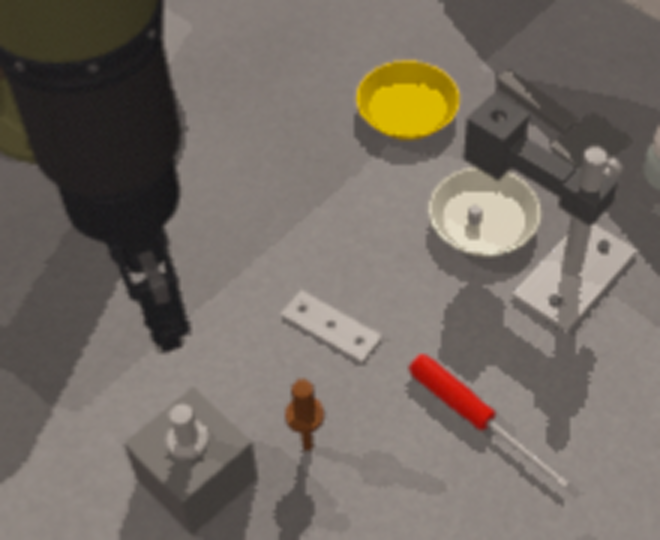

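The drift is home in its stand at (183,432), the pin is in the dish at (474,216), and the gripper is clear.

```bash
python3 -c "
from rig import manip
print(manip.job_done())"
```

```text
the job is handed in; nothing more can be done
None
```

The job is handed in: the pin was pushed out into the white dish (collar pressed on the hinge block at about 12 N), and the drift stands released in its stand; the hand-in gave no verdict.

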